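# Clamp the phone battery and lock the slide

## Robot

A 6-joint arm with a two-finger parallel gripper is mounted at the origin on a cart in front of the work surface, level with it; the furniture and walls round the work are solid. World frame = base frame: x ahead of the robot, y to its left, z up, the work surface at z = 0. Lengths are in m, angles in degrees, forces in N, time in s.
With the tool pointing down it reaches from about 0.4 to 0.825 m from the base axis. Payload 7 kg.
Tool frame: the origin (TCP) lies between the finger pads; the fingertips stand 25 mm ahead of it and the grasp point (between the pads) lies 6 mm ahead of it; z points along the fingers, y is the line along which they close (so a half turn about z gives the same grasp; the last joint's range is limited). The gripper opens to 88 mm and grips with 3 to 60 N. Pads are 19 mm wide; open, the fingers measure 130 mm over their backs; the gripper's body (78 mm by 193 mm) begins 47 mm behind the grasp point.
Start: joints at [88.871, 20.546, 0.682, 0, -70.136, -16.507], TCP at [0.205, 0.643, 0.228] pointing down, gripper open.
Joint ranges: [-176.03, 176.03], [-82.01, 121.73], [-58.28, 71.71], [-173.87, 95.51], [-174.79, -0.11], [-173.66, 173.66]. Speed limits (degrees/s): [136.94, 136.94, 172.46, 180, 180, 180].

## Interface

Orientations are given as [roll, pitch, yaw] about the fixed x, y, z axes, in that order (R = Rz(yaw) Ry(pitch) Rx(roll)).
In Python, from plant import r gives the robot as it stands.
- The arm moves only by the shell command python3 -m crank 'ROWS' [FORCE]. ROWS is JSON, a list of rows, each a list of 3 entries, a list of its own where there are three numbers: the turn, a rotation vector about the tool's x, y, z in degrees, then the shift along the tool's x, y, z in cm, then the closure, from -1 (fully open) to 1 (shut). In form: [[[wx, wy, wz], [dx, dy, dz], fingers], ...]. A call has 1 to 8 rows; each row shifts and turns the commanded pose from where the row before left it, along the tool's axes as they then stand; what a row does not reach is not made up. A row lasts 1/10 s, in which the tool goes at most 50 mm and 8.59 degrees, less where a joint would pass 70% of its speed; a pose out of reach is approached as far as the arm can. A call with a gripper value outside its range is refused whole. The fingers move at their own pace and stop on an object; FORCE is the grip in N (left out, the last holds). Time passes only in rows, so rows that do not move let the fingers close. It gives the time, the measured TCP pose, the force, the opening and the grip force at its end, in the units of the state.
- r.get_state(): the state, without advancing time (a new reading comes with each control period).
- r.capture(name): name is "scene" or "side" or "wrist"; returns a dict with "color" (384x512x3 uint8, red, green, blue), "range_z" (384x512 float32, m along the optical axis (not along the pixel's ray), 0 where there is no reading), "intrinsics" (3x3 intrinsics, pixels), "world_from_camera" (4x4, takes a point from camera to world coordinates); the wrist camera has in their place "hand_eye" (4x4, takes a point from camera to tool coordinates, whose origin is the TCP and whose axes are the flange's). Camera axes: x right, y down, z forward; pixel columns grow to the right and rows downward; lengths in m; the calibration is good to about 2 mm. The wrist camera is an equidistant fisheye: a pixel r from the principal point sees the ray r / f radians off the axis. A picture is of the moment at which its call begins: read the wrist's pose just before it.
- r.close_job(): hands the job in; it is judged then, once.
The state is a dict: "time_s": time; "joints": joint angles; "qd": joint speeds; "joint_torque": joint torques, N m; "tcp_pos": TCP position; "eef_rot": TCP orientation; "contact_force": force on the tool from outside, world axes, zero at the start; "moment": the same for the moment, N m; "gripper_width": finger opening in m; "gripper_force": force on a finger pad.
Only numpy, scipy, OpenCV 4.12 (cv2) and the standard library are available. Lean on these libraries where they do the work, as an engineer would, in place of code of your own. Each camera call takes 0.05 s, during which the arm holds its last target. There are 200 camera calls.

## Task

Clamp the phone battery in the blue battery clamp: with the outside of the fingers, push the orange knob along its L-shaped slot away from the red mark until it reaches the corner, so that the black jaw shoves the battery up against the end stop, then push the knob sideways round the corner to the very end of the slot by the green mark, which locks the jaw. Only push the knob, do not pull it up. Leave the battery to the jaw without touching it yourself, and do not disturb the small things standing around the clamp.

Things in the scene. Friction and masses are not known exactly. Their poses are not given: they have to be found in the camera images.
- clamp_base: battery clamp, fixed to the bench: blue base plate 250 x 150 x 12 mm. Origin: centre of its underside; x along its length from knob end to end stop (away from the robot, turned up to 0.5 rad), y left, z up. Nearer half: aluminium deck, top 28 mm above the bench, x -120 to -12, y +-61 mm, with the slot. Other half: the battery on the plate between 20 mm high rails. Only the knob is higher than 30 mm
- slot_corner (a point): corner of the L slot on its centre line, on the deck's top, at (-40, -22) mm in clamp_base; axes as clamp_base. The slot is 15 mm wide; its first leg comes straight along +x from (-95, -22) mm, with a red mark before its start
- slot_end (a point): locked end of the L slot on its centre line, on the deck's top, at (-40, +22) mm in clamp_base, a green mark beyond it; the second leg runs from the corner along +y to here. Axes as clamp_base. The 12 mm pin has 1.5 mm of play in the slot on every side
- stop_face (a point): middle of the face of the 26 mm high aluminium end stop against which the battery must lie; at x = +105.5 mm in clamp_base, 14 mm above the bench; axes as clamp_base, -x points to the battery
- knob_center (a point): centre of the orange knob, 51.5 mm above the bench: upright cylinder 20 mm in diameter (22 mm at its rim), from 29.5 to 71.5 mm above the bench, with a steel skirt 25 mm wide and 3 mm high at its foot; the pin below it runs in the slot. Pushing takes about 3 N along the first leg, 2 N across; it stays where it is left (no spring)
- clamp_slide (a joint): travel (m) of the slide with jaw and knob along the clamp's +x; 0 with the pin at the start of the first leg, 0.055 with the pin at the corner, about 0.0565 hard against the far wall there. The black jaw's face is 105 mm ahead (+x) of the knob's axis and 25 mm high above the bench
- lock_pin (a joint): travel (m) of pin and knob across the slide, along the clamp's +y; 0 in the first leg, 0.044 on the centre of the slot's end, about 0.0455 hard against the end wall
- lock_knob (a joint): how far (m) the knob has been pulled up on its spring (8 N preload, then 0.8 N per mm); 0 at rest. It does not free the pin from the slot
- battery: origin: centre of the underside of the body of the flat black phone battery, 38 mm (its x) by 90 mm (its y, plus a thin flex tail) by 4 mm thick, loose, lying in the clamp between jaw and end stop, at first some 16 to 29 mm short of the stop; its x axis is about along the clamp's x, so seated against the stop its origin is 19 mm from the stop's face
- loupe: black loupe, an upright barrel 34 mm across and 36 mm high, loose, on the bench to the right of the clamp; origin centre of its underside
- flux_tin: round yellow and white tin, 44 mm across, 22 mm high, loose, on the bench to the left of the clamp; origin centre of its underside
- suction_cup: red suction cup with a ring handle, 53 mm across, 46 mm high, loose, on the bench to the left of the clamp near the stop; origin centre of its underside
Mind the look-alikes: they are no part of the job. What is shaped like the battery but brown is not meant.

How it is judged:
By the outcome, as a careful person would: the job done as asked, in the order asked, and still so for the second after the job is handed in, with the robot touching nothing.
It also fails if it takes over 40 s, if anything falls off the work surface, if the arm or the gripper's body presses on something with over 40 N, if the wrist force passes 120 N, or if a joint passes its speed limit or range.

## Working session

There is one attempt and no reset: what is moved stays moved. The work goes in short steps, Python scripts to look and compute and a shell command to move; the robot and the scene stay as the last step left them, time stands still between calls to the robot, and variables do not carry over. Pictures are saved under pics/ and viewed, at most 10 in all, crops included, and the job is handed in when it is done.

```bash
mkdir -p pics; ls; python3 - <<'E'
from plant import r
import cv2,numpy as np
s=r.get_state();print({k:np.round(v,4).tolist() for k,v in s.items()})
a=r.capture("scene");b=r.capture("side")
np.savez("c0.npz",**{"a_"+k:v for k,v in a.items()},**{"b_"+k:v for k,v in b.items()})
cv2.imwrite("pics/scene.png",cv2.resize(a["color"][:,:,::-1],(800,600)))
cv2.imwrite("pics/side.png",cv2.resize(b["color"][:,:,::-1],(800,600)))
for c in(a,b):print(c["world_from_camera"].round(3).tolist(),c["intrinsics"].tolist())
E
```

```text
pics
{'time_s': 0.0, 'joints': [88.8731, 20.5894, 0.6353, -0.019, -70.1371, -16.5073], 'qd': [0.0055, -0.0004, 0.0172, -0.1033, -0.0313, -0.0503], 'joint_torque': [-0.001, -58.2718, 29.3053, 6.9969, 0.0068, -0.0002], 'tcp_pos': [0.2044, 0.6428, 0.2272], 'eef_rot': [179.9075, -0.0088, -17.6407], 'contact_force': [-0.2937, 0.5899, 0.7848], 'moment': [0.0152, 0.0104, -0.0271], 'gripper_force': 0.0, 'gripper_width': 0.0876}
[[0.717, -0.525, 0.459, 0.128], [-0.697, -0.524, 0.489, -0.121], [-0.016, -0.67, -0.742, 0.713], [0.0, 0.0, 0.0, 1.0]] [[476.4781129392568, 0.0, 254.13846609785827], [0.0, 476.4781129392568, 191.84542143104562], [0.0, 0.0, 1.0]]
[[0.921, -0.225, 0.317, 0.248], [-0.388, -0.508, 0.769, -0.354], [-0.011, -0.831, -0.556, 0.537], [0.0, 0.0, 0.0, 1.0]] [[469.2035937296758, 0.0, 249.81936072743514], [0.0, 469.2035937296758, 192.42489744530673], [0.0, 0.0, 1.0]]
```

View pics/scene.png

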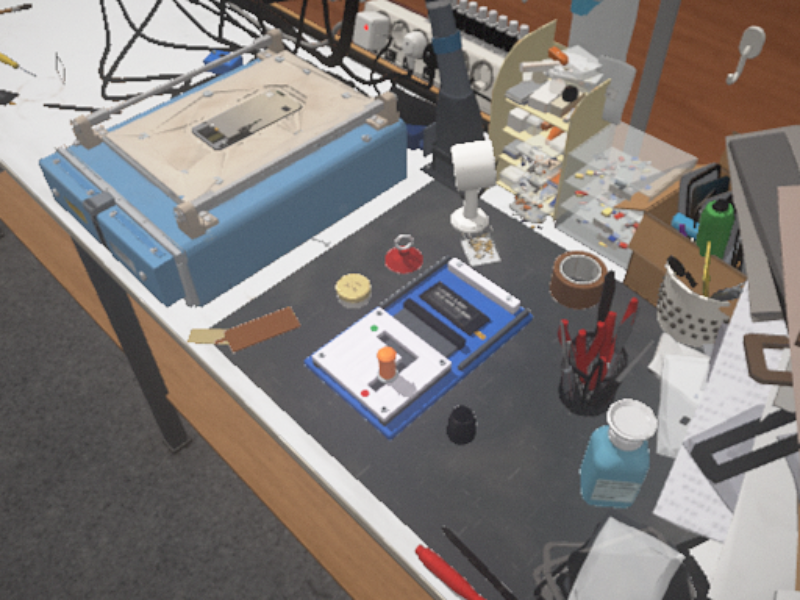

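View pics/side.png

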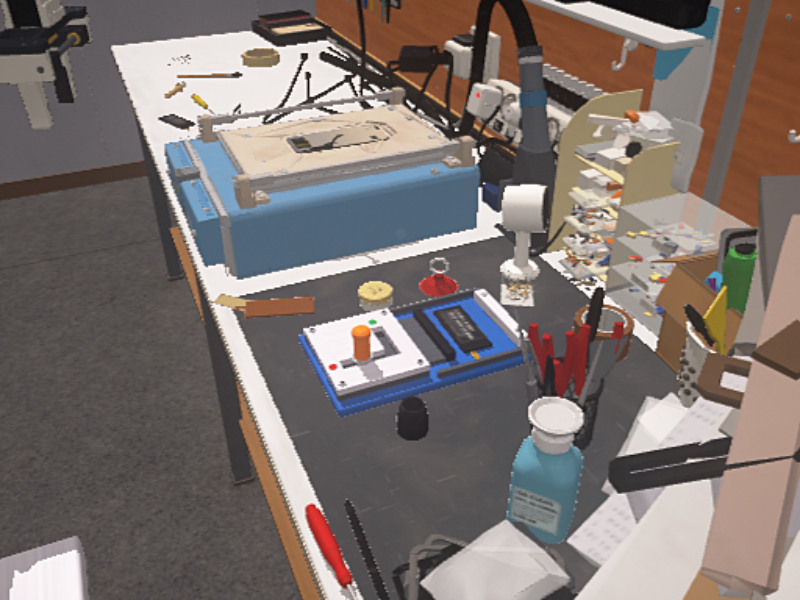

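Scene picture, in the 800x600 view: orange knob (387,362), red mark (365,393), green mark (374,328), battery (455,308), loupe (461,424), tin (353,290), cup (404,255). 

Look-alikes:
- For the clamp: the blue case (230,170).
- For the battery: the brown strip (265,328) and the phone on the case (250,118).
- For the knob: the red and orange tools (590,350) and (450,575).

By the description I choose the clamp with the orange knob at (387,362). Next I measure it.

```bash
cat > h.py <<'E'
import numpy as np,cv2
def cloud(c):
    K=c["intrinsics"];T=c["world_from_camera"];z=c["range_z"]
    v,u=np.mgrid[:384,:512]
    P=np.stack([(u-K[0,2])/K[0,0]*z,(v-K[1,2])/K[1,1]*z,z],-1)@T[:3,:3].T+T[:3,3]
    P[z==0]=np.nan
    return P
def onplane(c,uv,h):
    K=c["intrinsics"];T=c["world_from_camera"]
    d=T[:3,:3]@np.array([(uv[0]-K[0,2])/K[0,0],(uv[1]-K[1,2])/K[1,1],1]);o=T[:3,3]
    return o+d*(h-o[2])/d[2]
def blob(m):
    n,l,s,ce=cv2.connectedComponentsWithStats(m.astype(np.uint8));i=1+np.argmax(s[1:,4]);return ce[i],l==i
def measure(c,box,show=True):
    P=cloud(c);H=cv2.cvtColor(c["color"],cv2.COLOR_RGB2HSV).astype(int);h,s,v=H[...,0],H[...,1],H[...,2]
    R=np.zeros((384,512),bool);R[box[1]:box[3],box[0]:box[2]]=1
    out={}
    kc,km=blob(R&(h>4)&(h<18)&(s>150)&(v>120));p=P[km];zz=p[:,2]
    out["knob_topz"]=np.nanmax(zz)
    for k,m in dict(red=R&((h<4)|(h>174))&(s>140),green=R&(h>45)&(h<85)&(s>120)).items():
        if m.any(): out[k]=onplane(c,blob(m)[0],.028)
    # knob: axis pixel column mean at mid height plane ray, pushed via depth
    out["knob"]=onplane(c,kc,.0515); out["knob_cloud"]=np.nanmedian(p,0)
    cc,wm=blob(R&(s<60)&(v>150)&(abs(P[...,2]-.028)<.006))
    cn=max(cv2.findContours(wm.astype(np.uint8),cv2.RETR_EXTERNAL,cv2.CHAIN_APPROX_NONE)[0],key=cv2.contourArea)[:,0]
    q=np.array([onplane(c,u,.028)[:2] for u in cv2.convexHull(cn)[:,0]])
    rc=cv2.minAreaRect((q*1000).astype(np.float32));out["deck"]=rc; out["deckz"]=np.nanmedian(P[wm][:,2])
    bc,bm=blob(R&(h>105)&(h<130)&(s>150)&(v>60)&(P[...,2]<.02))
    cn=np.argwhere(bm)[:,::-1]
    q=np.array([onplane(c,u,.012)[:2] for u in cv2.convexHull(cn.astype(np.int32))[:,0]])
    out["base"]=cv2.minAreaRect((q*1000).astype(np.float32))
    if show:
        for k,x in out.items():print(k,x)
    return out
E
python3 - <<'E'
import numpy as np,cv2
from h import *
d=np.load("c0.npz")
A={k[2:]:d[k] for k in d if k[0]=="a"};B={k[2:]:d[k] for k in d if k[0]=="b"}
measure(A,(190,160,345,280));print();measure(B,(185,180,340,268))
cv2.imwrite("pics/crop.png",np.hstack([cv2.resize(A["color"][160:280,190:345,::-1],None,fx=2.5,fy=2.5,interpolation=2),cv2.resize(B["color"][160:280,185:340,::-1],None,fx=2.5,fy=2.5,interpolation=2)]))
E
```

```text
knob_topz 0.07275436980256988
red [0.60582218 0.37647319 0.028     ]
green [0.50124759 0.31942455 0.028     ]
knob [0.47144149 0.26556111 0.0515    ]
knob_cloud [0.4619241  0.25447813 0.06963364]
deck ((474.37664794921875, 278.2787170410156), (110.5729751586914, 123.8270034790039), 0.2519838809967041)
deckz 0.02800822213017673
base ((607.20361328125, 278.8487854003906), (82.48955535888672, 118.7895736694336), 0.12161076068878174)

knob_topz 0.07155851691943782
red [0.60637613 0.35439773 0.028     ]
green [0.50179569 0.31807939 0.028     ]
knob [0.4643538  0.25560407 0.0515    ]
knob_cloud [0.46231872 0.24968741 0.05708085]
deck ((474.1574401855469, 274.51251220703125), (108.61864471435547, 127.56676483154297), 0.31546226143836975)
deckz 0.026886398954326207
base ((583.97705078125, 268.504150390625), (149.6524200439453, 126.42189025878906), 87.97125244140625)
```

View pics/crop.png

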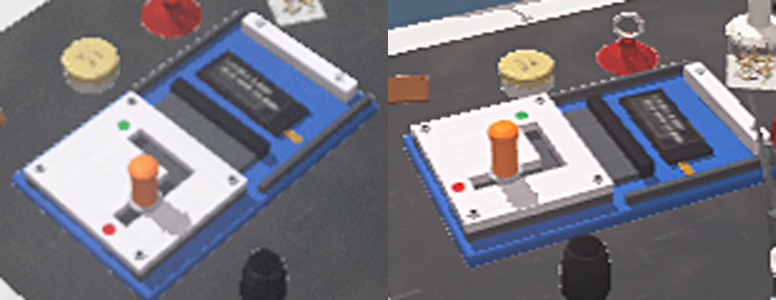

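The crop confirms the choice. It shows the knob upright in the first leg about a third of the way along, the red mark behind it, the green mark beyond the slot's end, and the dark battery ahead of the jaw. Next I refine the knob position, clamp yaw and positions of the small things.

```bash
cat >> h.py <<'E'
from scipy.optimize import least_squares
def knobfit(c,box):
    P=cloud(c);H=cv2.cvtColor(c["color"],cv2.COLOR_RGB2HSV).astype(int)
    R=np.zeros((384,512),bool);R[box[1]:box[3],box[0]:box[2]]=1
    _,m=blob(R&(H[...,0]>4)&(H[...,0]<18)&(H[...,1]>150)&(H[...,2]>80))
    p=P[m];p=p[(p[:,2]>.036)&(p[:,2]<.066)]
    f=least_squares(lambda q:np.hypot(*(p[:,:2]-q).T)-.010,np.nanmedian(p[:,:2],0),loss="soft_l1",f_scale=.001)
    return f.x,len(p)
E
python3 - <<'E'
from h import *
d=np.load("c0.npz")
A={k[2:]:d[k] for k in d if k[0]=="a"};B={k[2:]:d[k] for k in d if k[0]=="b"}
for c,b,n,s in((A,(190,160,345,280),(233,252),(295,278)),(B,(185,180,340,268),(213,235),(264,270))):
    print("knob",knobfit(c,b),"red",onplane(c,n,.028))
    P=cloud(c)
    for nm,uv in dict(loupe=s).items():print(nm,P[uv[1]-6:uv[1]+6:4,uv[0]].round(3).tolist())
    # edges of deck: left/right y extents and x extents of points at deck height
    m=(abs(P[...,2]-.028)<.004)&(c["color"].min(-1)>170);Q=P[m];Q=Q[(Q[:,0]>.38)&(Q[:,0]<.56)&(Q[:,1]>.18)&(Q[:,1]<.37)]
    print("deck rect",cv2.minAreaRect((Q[:,:2]*1000).astype(np.float32)),np.percentile(Q,[1,99],0)[:,:2])
E
```

```text
knob (array([0.4591421 , 0.25072327]), 2) red [0.42799398 0.25611933 0.028     ]
loupe [[0.471, 0.15, 0.034], [0.471, 0.149, 0.024], [0.47, 0.147, 0.014]]
deck rect ((475.6910705566406, 279.14849853515625), (123.99958801269531, 110.11396789550781), 89.89883422851562) [[0.42168239 0.21867249]
 [0.52845077 0.33900885]]
knob (array([0.46417338, 0.25774629]), 129) red [0.42957534 0.25428608 0.028     ]
loupe [[0.477, 0.146, 0.035], [0.477, 0.145, 0.027], [0.475, 0.141, 0.022]]
deck rect ((475.6481018066406, 279.4332580566406), (126.1160888671875, 109.40483093261719), 89.97599029541016) [[0.42140304 0.21851886]
 [0.52825162 0.33926475]]
```

```bash
python3 -m crank '[[[0,0,-6],[0,0,0],1],[[0,0,-6],[0,0,0],1],[[0,0,-5.6],[0,0,0],1],[[0,0,0],[0,0,0],1]]' 10; python3 -m crank '[[[0,0,0],[1.6,2.8,0],1],[[0,0,0],[1.6,2.8,0],1],[[0,0,0],[1.6,2.8,0],1],[[0,0,0],[1.6,2.8,0],1],[[0,0,0],[1.6,2.8,0],1],[[0,0,0],[1.6,2.8,0],1],[[0,0,0],[1.6,2.8,0],1],[[0,0,0],[0,0,0],1]]'
```

```text
time_s: 0.5
tcp_pos: [0.2044, 0.643, 0.2276]
eef_rot: [179.9, 0.0, 0.0]
contact_force: [0.1, -0.6, 0.7]
gripper_width: 0.0609
gripper_force: 0.0
time_s: 1.3
tcp_pos: [0.3175, 0.4442, 0.2283]
eef_rot: [180.0, 0.0, -0.4]
contact_force: [0.1, -0.1, -0.3]
gripper_width: 0.0014
gripper_force: 0.0
```

```bash
python3 -m crank '[[[0,0,0],[1.65,2.72,0],1],[[0,0,0],[1.65,2.72,0],1],[[0,0,0],[1.65,2.72,0],1],[[0,0,0],[1.65,2.72,0],1],[[0,0,0],[1.65,2.72,0],1],[[0,0,0],[1.65,2.72,0],1],[[0,0,0],[1.65,2.72,0],1],[[0,0,0],[0,0,0],1]]';python3 -m crank '[[[0,0,0],[0,0,2],1],[[0,0,0],[0,0,2],1],[[0,0,0],[0,0,2],1],[[0,0,0],[0,0,2],1],[[0,0,0],[0,0,1],1],[[0,0,0],[0,0,0],1],[[0,0,0],[0,0,0],1]]'
python3 - <<'E'
from plant import r
import cv2
a=r.capture("scene");b=r.capture("side")
import numpy as np
cv2.imwrite("pics/pre.png",np.hstack([cv2.resize(a["color"][110:290,190:345,::-1],None,fx=2.5,fy=2.5),cv2.resize(b["color"][110:290,185:340,::-1],None,fx=2.5,fy=2.5)]))
E
```

```text
time_s: 2.1
tcp_pos: [0.4327, 0.2545, 0.228]
eef_rot: [180.0, 0.0, -0.3]
contact_force: [-0.6, 0.6, 0.4]
gripper_width: 0.0005
gripper_force: 0.0
time_s: 2.8
tcp_pos: [0.432, 0.2573, 0.1386]
eef_rot: [-180.0, -0.0, -0.0]
contact_force: [-0.1, -0.7, 0.6]
gripper_width: 0.0006
gripper_force: 0.0
```

View pics/pre.png

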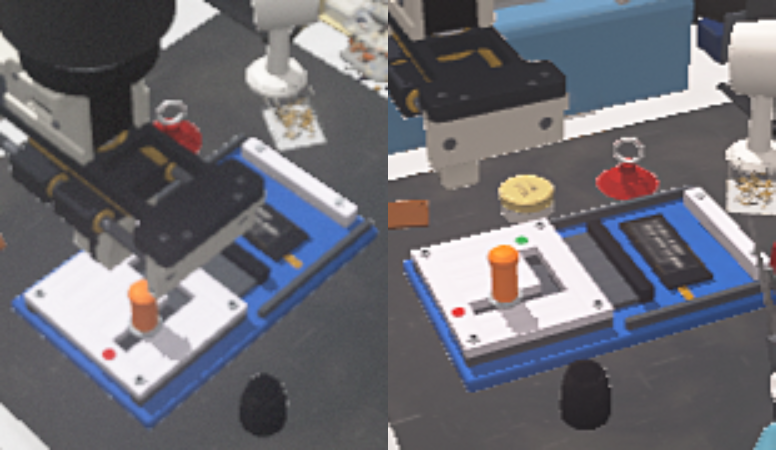

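Both views show the closed fingers above the near side of the knob (scene about (150,285), side about (460,180)), with the deck clear below. I descend beside the knob.

```bash
python3 -m crank '[[[0,0,0],[0,0,2],1],[[0,0,0],[0,0,2],1],[[0,0,0],[0,0,1.5],1],[[0,0,0],[0,0,1.2],1],[[0,0,0],[0,0,0.8],1],[[0,0,0],[0,0,0],1]]';python3 -m crank '[[[0,0,0],[0.4,0,0],1],[[0,0,0],[0.4,0,0],1],[[0,0,0],[0.4,0,0],1],[[0,0,0],[0.4,0,0],1],[[0,0,0],[0.3,0,0],1],[[0,0,0],[0,0,0],1]]'
python3 - <<'E'
from plant import r
import cv2
a=r.capture("scene");b=r.capture("side")
import numpy as np
cv2.imwrite("pics/p1.png",np.hstack([cv2.resize(a["color"][110:290,190:345,::-1],None,fx=2.5,fy=2.5),cv2.resize(b["color"][110:290,185:340,::-1],None,fx=2.5,fy=2.5)]))
E
```

```text
time_s: 3.5
tcp_pos: [0.4316, 0.2565, 0.0625]
eef_rot: [180.0, 0.0, -0.0]
contact_force: [1.1, 0.1, -0.9]
gripper_width: 0.0006
gripper_force: 0.0
time_s: 4.1
tcp_pos: [0.4512, 0.2569, 0.0632]
eef_rot: [-180.0, -0.0, -0.1]
contact_force: [-1.5, 1.3, 1.6]
gripper_width: 0.0005
gripper_force: 0.9
```

View pics/p1.png

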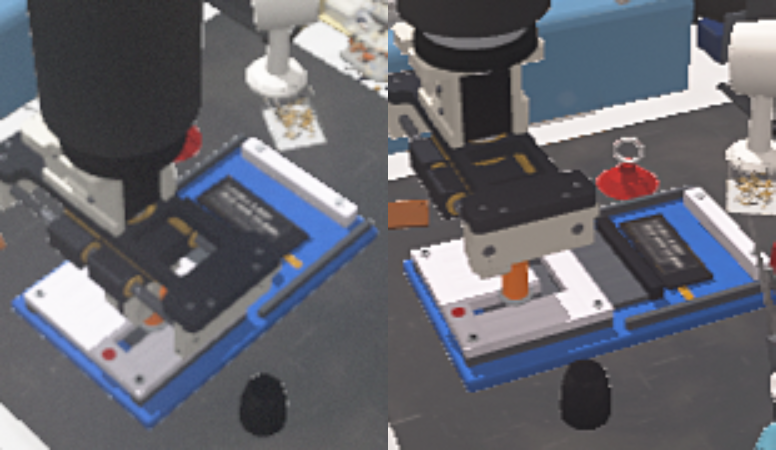

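The pictures show the fingers against the knob's near side (side view (515,280)), with the knob already moving and the jaw at the battery. I continue to the corner while watching the force.

```bash
python3 -m crank '[[[0,0,0],[0.4,0,0],1],[[0,0,0],[0.4,0,0],1],[[0,0,0],[0.4,0,0],1],[[0,0,0],[0.4,0,0],1],[[0,0,0],[0.4,0,0],1],[[0,0,0],[0.4,0,0],1],[[0,0,0],[0.3,0,0],1],[[0,0,0],[0,0,0],1]]'; python3 -m crank '[[[0,0,0],[0.2,0,0],1],[[0,0,0],[0.1,0,0],1],[[0,0,0],[0,0,0],1]]'
```

```text
time_s: 5.0
tcp_pos: [0.4783, 0.2567, 0.063]
eef_rot: [-180.0, -0.0, -0.0]
contact_force: [-2.2, 1.5, 0.9]
gripper_width: 0.0009
gripper_force: 1.0
time_s: 5.3
tcp_pos: [0.4808, 0.2567, 0.063]
eef_rot: [180.0, -0.0, -0.0]
contact_force: [-3.4, 2.0, 1.1]
gripper_width: 0.0002
gripper_force: 1.5
```

```bash
python3 -m crank '[[[0,0,0],[0.1,0,0],1],[[0,0,0],[0.1,0,0],1],[[0,0,0],[0,0,0],1]]'; python3 -m crank '[[[0,0,0],[0.1,0,0],1],[[0,0,0],[0.1,0,0],1],[[0,0,0],[0,0,0],1]]'
```

```text
time_s: 5.6
tcp_pos: [0.4826, 0.2566, 0.063]
eef_rot: [180.0, 0.0, -0.0]
contact_force: [-4.2, 2.4, 2.5]
gripper_width: 0.0004
gripper_force: 2.3
time_s: 5.9
tcp_pos: [0.4836, 0.2565, 0.063]
eef_rot: [180.0, 0.1, -0.1]
contact_force: [-11.4, 2.5, 5.6]
gripper_width: 0.0003
gripper_force: 5.4
```

The force rose to 11 N, so the slide is at the far wall. I back off, go round to the right side and look.

```bash
python3 -m crank '[[[0,0,0],[-0.6,0,0],1],[[0,0,0],[-1,0,0],1],[[0,0,0],[0,1.25,0],1],[[0,0,0],[0,1.25,0],1],[[0,0,0],[0,1.25,0],1],[[0,0,0],[0,1.25,0],1],[[0,0,0],[0,0,0],1]]'
python3 - <<'E'
from plant import r
import cv2
from h import *
a=r.capture("scene");b=r.capture("side")
print(knobfit(a,(190,160,345,280)),knobfit(b,(185,180,340,268)))
cv2.imwrite("pics/p2.png",np.hstack([cv2.resize(a["color"][110:290,190:345,::-1],None,fx=2.5,fy=2.5),cv2.resize(b["color"][110:290,185:340,::-1],None,fx=2.5,fy=2.5)]))
E
```

```text
time_s: 6.6
tcp_pos: [0.4685, 0.2046, 0.0631]
eef_rot: [180.0, 0.0, -0.1]
contact_force: [1.1, 0.7, -1.6]
gripper_width: 0.0003
gripper_force: 0.0Traceback (most recent call last):
  File "<stdin>", line 5, in <module>
  File "h.py", line 39, in knobfit
    _,m=blob(R&(H[...,0]>4)&(H[...,0]<18)&(H[...,1]>150)&(H[...,2]>80))
        ~~~~^^^^^^^^^^^^^^^^^^^^^^^^^^^^^^^^^^^^^^^^^^^^^^^^^^^^^^^^^^^
  File "h.py", line 13, in blob
    n,l,s,ce=cv2.connectedComponentsWithStats(m.astype(np.uint8));i=1+np.argmax(s[1:,4]);return ce[i],l==i
                                                                      ~~~~~~~~~^^^^^^^^^
    return _wrapfunc(a, 'argmax', axis=axis, out=out, **kwds)
    return bound(*args, **kwds)
ValueError: attempt to get argmax of an empty sequence
```

```bash
python3 -m crank '[[[0,0,0],[1,0,0],1],[[0,0,0],[1,0,0],1],[[0,0,0],[0.8,0,0],1],[[0,0,0],[0.5,0,0],1],[[0,0,0],[0,0,0],1]]'
python3 - <<'E'
from plant import r
import cv2
from h import *
a=r.capture("scene");b=r.capture("side")
cv2.imwrite("pics/p2.png",np.hstack([cv2.resize(a["color"][110:290,190:345,::-1],None,fx=2.5,fy=2.5),cv2.resize(b["color"][110:290,185:340,::-1],None,fx=2.5,fy=2.5)]))
E
```

```text
time_s: 7.2
tcp_pos: [0.5025, 0.2067, 0.0627]
eef_rot: [180.0, 0.0, -0.1]
contact_force: [-0.6, -0.5, 0.4]
gripper_width: 0.0002
gripper_force: 0.0
```

View pics/p2.png

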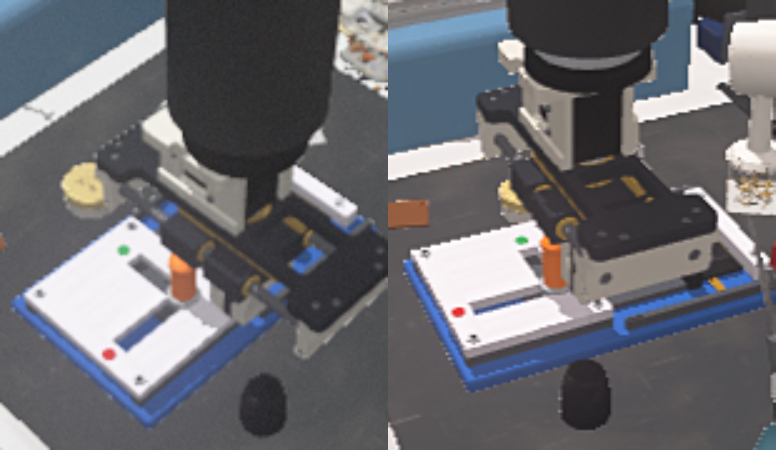

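The knob stands at the corner (scene view (183,280)) with the fingers to its right (235,300), and loupe and tin are undisturbed. I push left along the second leg.

```bash
python3 -m crank '[[[0,0,0],[0,-0.7,0],1],[[0,0,0],[0,-0.7,0],1],[[0,0,0],[0,-0.4,0],1],[[0,0,0],[0,-0.4,0],1],[[0,0,0],[0,-0.4,0],1],[[0,0,0],[0,0,0],1]]'; python3 -m crank '[[[0,0,0],[0,-0.4,0],1],[[0,0,0],[0,-0.4,0],1],[[0,0,0],[0,-0.4,0],1],[[0,0,0],[0,-0.4,0],1],[[0,0,0],[0,-0.4,0],1],[[0,0,0],[0,0,0],1]]'
```

```text
time_s: 7.9
tcp_pos: [0.5016, 0.233, 0.063]
eef_rot: [180.0, 0.0, -0.0]
contact_force: [0.5, -0.7, 0.1]
gripper_width: 0.0003
gripper_force: 0.0
time_s: 8.5
tcp_pos: [0.5017, 0.2532, 0.063]
eef_rot: [-180.0, 0.0, -0.0]
contact_force: [-1.3, -1.8, 0.8]
gripper_width: 0.0011
gripper_force: 0.9
```

```bash
python3 -m crank '[[[0,0,0],[0,-0.4,0],1],[[0,0,0],[0,-0.4,0],1],[[0,0,0],[0,-0.3,0],1],[[0,0,0],[0,-0.3,0],1],[[0,0,0],[0,0,0],1]]'; python3 -m crank '[[[0,0,0],[0,-0.3,0],1],[[0,0,0],[0,-0.2,0],1],[[0,0,0],[0,0,0],1]]'
```

```text
time_s: 9.0
tcp_pos: [0.5017, 0.2672, 0.063]
eef_rot: [-180.0, -0.0, -0.0]
contact_force: [-0.5, -2.3, 0.4]
gripper_width: 0.0006
gripper_force: 1.1
time_s: 9.3
tcp_pos: [0.5017, 0.272, 0.063]
eef_rot: [-180.0, 0.0, -0.0]
contact_force: [-0.9, -2.3, 1.3]
gripper_width: 0.0006
gripper_force: 1.3
```

```bash
python3 -m crank '[[[0,0,0],[0,-0.3,0],1],[[0,0,0],[0,-0.2,0],1],[[0,0,0],[0,0,0],1]]'; python3 -m crank '[[[0,0,0],[0,-0.2,0],1],[[0,0,0],[0,-0.1,0],1],[[0,0,0],[0,0,0],1]]'
```

```text
time_s: 9.6
tcp_pos: [0.5018, 0.277, 0.063]
eef_rot: [-180.0, -0.0, -0.0]
contact_force: [-2.3, -2.6, 0.8]
gripper_width: 0.0005
gripper_force: 1.4
time_s: 9.9
tcp_pos: [0.5016, 0.2791, 0.063]
eef_rot: [179.9, 0.0, -0.0]
contact_force: [-0.9, -5.3, 1.8]
gripper_width: 0.0005
gripper_force: 3.0
```

```bash
python3 -m crank '[[[0,0,0],[0,-0.1,0],1],[[0,0,0],[0,-0.1,0],1],[[0,0,0],[0,0,0],1]]'; 
```

```text
time_s: 10.2
tcp_pos: [0.5014, 0.2797, 0.063]
eef_rot: [179.8, 0.1, -0.0]
contact_force: [1.6, -10.6, 4.5]
gripper_width: 0.0005
gripper_force: 5.5
```

The force rose to 11 N, so the pin is at the end wall. I back off, lift, move clear and check.

```bash
python3 -m crank '[[[0,0,0],[0,0.6,0],1],[[0,0,0],[0,1.4,0],1],[[0,0,0],[0,0,2],1]]' >/dev/null --help 2>&1 | head -1; python3 -c "
from plant import r;s=r.get_state();print(s['time_s'],s['tcp_pos'])"
```

```text
10.2 [0.50144999 0.27972914 0.06302698]
```

That command had a wrong sign and a stray option. The clock and pose show it was not executed. Here is the correct retreat.

```bash
python3 -m crank '[[[0,0,0],[0,0.6,0],1],[[0,0,0],[0,1.4,0],1],[[0,0,0],[0,0,-2.5],1],[[0,0,0],[0,0,-4],1],[[0,0,0],[0,0,-4],1],[[0,0,0],[0,0,-4],1],[[0,0,0],[0,0,0],1]]' && python3 -m crank '[[[0,0,0],[0,-4.5,-1],1],[[0,0,0],[0,-4.5,-1],1],[[0,0,0],[0,-4.5,0],1],[[0,0,0],[0,-4.5,0],1],[[0,0,0],[-2,-4.5,0],1],[[0,0,0],[-2,-4.5,0],1],[[0,0,0],[-2,-4,0],1],[[0,0,0],[0,0,0],1]]'
python3 - <<'E'
from plant import r
from h import *
a=r.capture("scene");b=r.capture("side")
cv2.imwrite("pics/p3.png",np.hstack([cv2.resize(a["color"][130:290,190:345,::-1],None,fx=2.5,fy=2.5,interpolation=2),cv2.resize(b["color"][130:290,185:340,::-1],None,fx=2.5,fy=2.5,interpolation=2)]))
for c,x in((a,(190,160,345,280)),(b,(185,180,340,268))):
    try: print(knobfit(c,x))
    except Exception as e: print(e)
E
```

```text
time_s: 10.9
tcp_pos: [0.5048, 0.2637, 0.2147]
eef_rot: [-179.6, -0.5, 0.0]
contact_force: [0.8, 0.4, 0.5]
gripper_width: 0.0005
gripper_force: 0.0
time_s: 11.7
tcp_pos: [0.4393, 0.5764, 0.2266]
eef_rot: [-179.9, 0.0, 0.2]
contact_force: [0.3, -1.2, -0.5]
gripper_width: 0.0007
gripper_force: 0.0
(array([0.49023182, 0.29149982]), 83)
(array([0.50268706, 0.30339265]), 117)
```

View pics/p3.png

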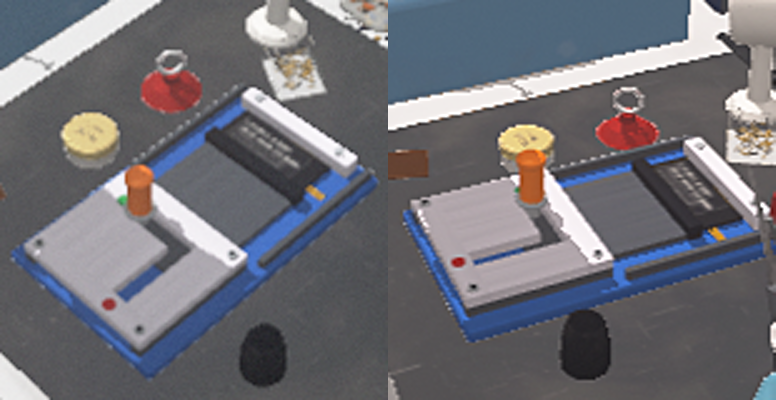

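The knob stands at the slot's end by the green mark (scene view (139,190)). By the side-camera fit it is 45.7 mm across from where it started. The battery lies between jaw and stop, and loupe, tin and cup are unmoved. I hand in.

```bash
python3 -c "
from plant import r;print(r.close_job())"
```

```text
the job is handed in; nothing more can be done
None
```

The battery is clamped against the end stop and the knob locked at the green-mark end of the slot, with the small things left where they stood; the job was handed in at about 12 s (no verdict was returned).

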